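# Close up the packed stacking lunch box

## Robot

A 6-joint arm with a two-finger parallel gripper is mounted at the origin on a cart in front of the work surface, level with it; the furniture and walls round the work are solid. World frame = base frame: x ahead of the robot, y to its left, z up, the work surface at z = 0. Lengths are in m, angles in rad, forces in N, time in s.
With the tool pointing down it reaches from about 0.325 to 0.775 m from the base axis. Payload 5.5 kg.
Tool frame: the origin (TCP) lies between the finger pads; the fingertips stand 8 mm ahead of it and the grasp point (between the pads) lies 11 mm behind it (bot.tip_reach is the distance from the TCP to the fingertips, in m); x points along the fingers, z is the direction in which the jaws open and shut, and the axes are right-handed (so a half turn about x gives the same grasp; the last joint's range is limited). The gripper opens to 88 mm and grips with 3 to 60 N. Pads are 20 mm wide; open, the fingers measure 115 mm over their backs; the gripper's body (75 mm by 178 mm) begins 61 mm behind the grasp point.
Start: joints at [1.148, 0.091, 1.231, -0, 1.82, -0.057], TCP at [0.215, 0.56, 0.206] pointing down, gripper open.
Joint ranges: [-2.87, 2.87], [-0.86, 2.18], [0.17, 2.46], [-1.51, 4.65], [0.06, 2.69], [-2.65, 2.65]. Speed limits (rad/s): [2.57, 2.57, 3.01, 3.14, 3.14, 3.14].

## Interface

Orientations are given as a unit quaternion [w, x, y, z].
In Python, from plant import bot, grab_frame, spotter gives the robot as it stands.
- The arm moves only by the tool arm_command, never from a script. Its argument "deltas" is a list of rows, each a list of 5 numbers: the shift along the tool's x, y, z in cm, then the turn about the tool's x in degrees, then the closure, from 0 (fully open) to 1 (shut). In form: [[x, y, z, roll, gripper], ...]. A call has 1 to 5 rows; each row shifts and turns the commanded pose from where the row before left it, along the tool's axes as they then stand; what a row does not reach is not made up. A row lasts 1/10 s, in which the tool goes at most 50 mm and 8.59 degrees, less where a joint would pass 70% of its speed; a pose out of reach is approached as far as the arm can. A call with a gripper value outside its range is refused whole. The fingers move at their own pace and stop on an object; "newtons" is the grip in N (left out, the last holds). Time passes only in rows, so rows that do not move let the fingers close. It gives the time, the measured TCP pose, the force and the opening at its end, in the units of the state.
- bot.sense(): the state, without advancing time (a new reading comes with each control period).
- grab_frame(name): name is "side" or "top"; returns a dict with "img" (420x560x3 uint8, blue, green, red), "z_map" (420x560 float32, m along the optical axis (not along the pixel's ray), 0 where there is no reading), "fovy" (degrees; the focal length in pixels is half the picture's height over the tangent of half this angle, whatever the lens; pixels are square), "cx", "cy" (the principal point, pixels), "k1" (the pictures are not rectified: a ray, as slopes to the right and down, at radius r is drawn at 1 + k1 r^2 times it, then the intrinsics apply), "rvec" (rotation vector, rad) and "tvec" (3), from world to camera coordinates, as OpenCV has them. Camera axes: x right, y down, z forward; pixel columns grow to the right and rows downward; lengths in m; the calibration is good to about 2 mm. A picture is of the moment at which its call begins.
- bot.sign_off(): hands the job in, once; it reports no verdict.
Trained networks look in a picture, given as the dict that the camera call returned (one of the last four; its "shot" number tells which), for a name from the list of things; names that differ only in an ending like _2 or _b are one class to them, and where a whole thing is asked for, a point or a joint stands for the part that bears it (a point fixed in the world has none). Each returns a list of dicts, best first, with "p" (0 to 1); they miss things now and then, are a little off and sometimes report something else, mostly with a low value. They report only what shows in the picture. A call takes as long as a camera call.
- spotter.regions_of(picture, thing): "pixels" (420x560 bool, what is visible of it).
- spotter.spot_point(picture, thing): "xyz" ([x, y, z] in m, in the coordinates of the camera as it stood for that picture, good to about 4 mm: a listed point, or the origin of a listed thing).
The state is a dict: "t": time; "joint_pos": joint angles; "joint_velocities": joint speeds; "joint_torque": joint torques, N m; "eef_pos": TCP position; "ee_rot": TCP orientation; "ft_force": force on the tool from outside, world axes, zero at the start; "torque": the same for the moment, N m; "opening": finger opening in m.
Only numpy, scipy, OpenCV 4.12 (cv2) and the standard library are available. Lean on these libraries where they do the work, as an engineer would, in place of code of your own. Each camera call takes 0.05 s, during which the arm holds its last target. There are 200 camera calls.

## Task

Close up the packed lunch box: stack the tier of green grapes squarely on the tier of tomatoes, so that its foot sits fully down inside the rim, then put the wooden lid on top squarely, also fully seated. Set the parts down without dropping them, keep the grapes from tipping out, and leave the tomato tier where it stands and the glass cup and saucer undisturbed.

Things in the scene. Friction and masses are not known exactly. Their poses are not given: they have to be found in the camera images.
- tomato_tier: Lower tier: off-white open box packed with red tomatoes (fixed inside, 7 mm below the rim), standing behind the other parts, length roughly along world y. Outside 160 x 60 x 40 mm: 6 mm tapered foot (143 x 43 mm below, 151 x 51 above), then straight sides; walls 2.5 mm, mouth 155 x 55 mm. Origin: centre of its underside; x along the length, y across, z up; a half turn looks the same.
- grape_tier: Upper tier: box of the same shape, size and axes as the tomato tier, packed with green grapes (fixed inside), 0.25 kg, length roughly along world x. Grip it across its 60 mm width, on the straight sides 6 to 40 mm above its underside. Origin: centre of its underside. Seated, its foot drops 6 mm into the mouth below and its origin lies 34 mm above the lower tier's origin.
- lid: Lid: dark wooden top with an off-white lower band, 160 x 60 mm, 18 mm high, 0.09 kg, lying right way up, length roughly along world x. Its lowest 6 mm are a grey tapered plug shaped like a tier's foot; straight sides from 6 to 18 mm above its underside. Origin: centre of its underside; x along the length, y across, z up. Seated, its origin lies 34 mm above the tier's origin.
- glass_cup: Small clear glass cup, 72 mm across, 62 mm high, loose, standing on the glass saucer to the left in front of the dish rack. Origin: centre of its underside, z up. Not to be disturbed.
- glass_saucer: Clear glass saucer, 137 mm across, 16 mm high, loose, under the glass cup. Origin: centre of its underside, z up. Not to be disturbed.

How it is judged:
By the outcome, as a careful person would: the job done as asked, in the order asked, and still so for the second after the job is handed in, with the robot touching nothing.
It also fails if it takes over 45 s, if anything falls off the work surface, if the arm or the gripper's body presses on something with over 40 N, if the wrist force passes 120 N, or if a joint passes its speed limit or range.

## Working session

There is one attempt and no reset: what is moved stays moved. The work goes in short steps, Python scripts to look and compute and a tool call to move; the robot and the scene stay as the last step left them, time stands still between calls to the robot, and variables do not carry over. Pictures are saved under pics/ and viewed, about 8 in all and at most 12, crops included, and the job is handed in when it is done.

Besides the shell and the picture viewer there is one more tool, called after "Call:" by a JSON object that holds its "method" and its "body". arm_command: Moves the arm, as the interface text tells. Its arguments: {"type":"object","properties":{"deltas":{"type":"array","items":{"type":"array","items":{"type":"number"}}},"newtons":{"type":"number"}},"required":["deltas"]}

```bash
mkdir -p pics; ls; cat > h.py <<'E'
import numpy as np, cv2
from plant import bot, grab_frame, spotter
def K(f):
    F=f["img"].shape[0]/2/np.tan(np.radians(f["fovy"])/2)
    return F
def cloud(f):
    F=K(f); h,w=f["z_map"].shape
    u,v=np.meshgrid(np.arange(w),np.arange(h))
    xd=(u-f["cx"])/F; yd=(v-f["cy"])/F
    x,y=xd.copy(),yd.copy()
    for _ in range(20):
        s=1+f["k1"]*(x*x+y*y); x=xd/s; y=yd/s
    z=f["z_map"]; P=np.stack([x*z,y*z,z],-1)
    return toworld(f,P)
def toworld(f,P):
    R=cv2.Rodrigues(np.array(f["rvec"],float))[0]; t=np.array(f["tvec"],float).ravel()
    return (np.asarray(P)-t)@R
def topface(f,thing,band=0.004,W=None):
    W=cloud(f) if W is None else W
    r=spotter.regions_of(f,thing)
    if not r: return None
    m=r[0]["pixels"]&(f["z_map"]>0)
    p=W[m]
    return r[0]["p"],p
E
python3 - <<'E'
from h import *
print(bot.sense())
for n in ("top","side"):
    f=grab_frame(n); cv2.imwrite(f"pics/{n}0.png",f["img"])
    print(n,f["fovy"],f["k1"],f["cx"],f["cy"],"cam at",toworld(f,np.zeros(3)).round(3))
    W=cloud(f)
    for th in ["tomato_tier","grape_tier","lid","glass_cup","glass_saucer"]:
        s=spotter.spot_point(f,th)
        print(th,[(round(a["p"],2),toworld(f,a["xyz"]).round(4)) for a in s[:2]])
        r=topface(f,th,W=W)
        if r:
            p=r[1]; zt=np.percentile(p[:,2],95)
            q=p[abs(p[:,2]-zt)<0.005]
            rc=cv2.minAreaRect((q[:,:2]*1000).astype(np.float32))
            print("   mask",round(r[0],2),len(p),"ztop",zt.round(4),rc)
print(bot.sense()["t"])
E
```

```text
pics
{'t': 0.0, 'joint_pos': array([ 1.14828116e+00,  9.18642337e-02,  1.23192887e+00,  3.66703918e-06,
        1.81980507e+00, -5.67057147e-02]), 'joint_velocities': array([ 0.0002452 , -0.00081196,  0.00121944,  0.00138912, -0.00068736,
       -0.00102357]), 'joint_torque': array([ 3.30584662e-04, -4.46455550e+01, -4.06446362e+01,  6.97369804e-02,
        2.91146454e-02, -1.30638346e-04]), 'eef_pos': array([0.21448371, 0.55998099, 0.20437944]), 'ee_rot': array([ 0.58199589, -0.4010835 ,  0.58320929,  0.40034952]), 'ft_force': array([0.10581182, 0.22930809, 0.28239412]), 'torque': array([ 0.01030685, -0.04344423, -0.00205599]), 'opening': 0.08803665457047365}
top 55.96539036221882 0.02751062964853404 286.25909325184773 210.6817121397825 cam at [ 0.413 -0.193  0.896]
tomato_tier [(0.84, array([ 0.6581, -0.2855, -0.0025]))]
   mask 0.6 2022 ztop 0.0403 ((654.1849365234375, -283.0969543457031), (60.31045150756836, 158.59426879882812), 11.309480667114258)
grape_tier [(0.96, array([ 0.4374, -0.2318,  0.0022]))]
   mask 0.83 2137 ztop 0.0402 ((438.3786926269531, -230.33653259277344), (159
[... 958 characters left out ...]
 0.0051]))]
   mask 0.73 2065 ztop 0.0409 ((436.4154357910156, -230.1381378173828), (161.34609985351562, 65.93512725830078), 1.4380128383636475)
lid [(0.78, array([ 0.4433, -0.4056,  0.0023]))]
   mask 0.61 1165 ztop 0.021 ((444.2701721191406, -401.0069885253906), (159.49449157714844, 66.01473236083984), 0.22935250401496887)
glass_cup [(0.86, array([0.4058, 0.025 , 0.0147]))]
   mask 0.63 2042 ztop 0.0794 ((404.9848327636719, 29.551517486572266), (70.54862976074219, 72.64352416992188), 7.390456676483154)
glass_saucer [(0.69, array([0.4057, 0.0242, 0.0011]))]
   mask 0.62 2521 ztop 0.0182 ((404.566650390625, 35.76622009277344), (132.49732971191406, 123.59939575195312), 1.7047827243804932)
1.1
```

View pictures.

View pics/top0.png

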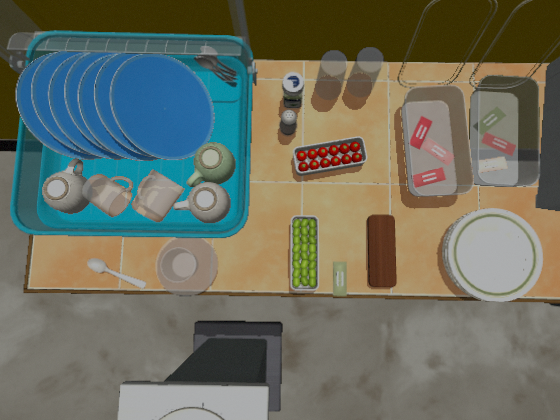

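View pics/side0.png

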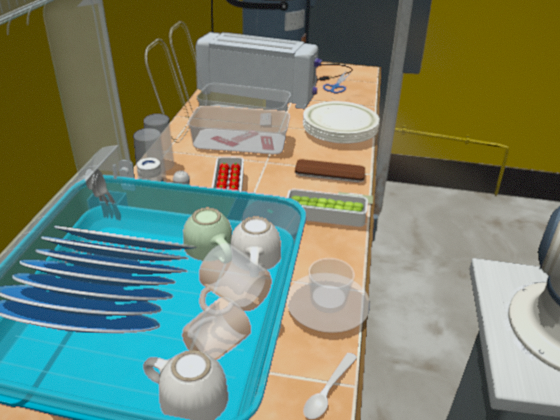

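Top view: the grapes are at about (305,253), the lid at (381,250) and the tomatoes at (330,156). A green sponge-like block lies between grapes and lid at (340,279), and two shakers stand at (290,90) and (288,122). The side view agrees, with the cup and saucer at (330,290) clear of the work. Next: heights of nearby obstacles and the moves needed.

```bash
cat >> h.py <<'E'
from scipy.spatial.transform import Rotation as Rn
def rect(p,zt=None,lo=0.004,hi=0.004):
    """centre(mm), yaw(deg) of the long axis, size from the points near the top"""
    if zt is None: zt=np.percentile(p[:,2],95)
    q=p[(p[:,2]>zt-lo)&(p[:,2]<zt+hi)][:,:2]*1000
    best=None
    (c,s,a)=cv2.minAreaRect(q.astype(np.float32))
    if s[0]<s[1]: a+=90
    for y in np.arange(a-6,a+6,.2):
        u=np.array([np.cos(np.radians(y)),np.sin(np.radians(y))]); v=np.array([-u[1],u[0]])
        A,B=q@u,q@v; l=np.percentile(A,[.7,99.3]); w=np.percentile(B,[.7,99.3])
        k=np.ptp(l)*np.ptp(w)
        if best is None or k<best[0]: best=(k,u*l.mean()+v*w.mean(),y,np.ptp(l),np.ptp(w))
    y=(best[2]+90)%180-90
    return best[1].round(1),round(y,1),round(best[3],1),round(best[4],1),round(zt*1000,1),len(q)
def look(n,things,save=None):
    f=grab_frame(n); W=cloud(f)
    if save: cv2.imwrite(save,f["img"])
    out={}
    for th in things:
        r=topface(f,th,W=W)
        out[th]=rect(r[1]) if r else None
        print(n,th,r and round(r[0],2),out[th])
    return f,W
def pose():
    s=bot.sense(); q=s["ee_rot"]; R=Rn.from_quat([q[1],q[2],q[3],q[0]]).as_matrix()
    yaw=np.degrees(np.arctan2(R[1,2],R[0,2]))
    print("t",round(s["t"],2),"tcp",(s["eef_pos"]*1000).round(1),"jawyaw",round(yaw,2),"tilt",R[:,0].round(4),"F",s["ft_force"].round(1),"open",round(s["opening"]*1000,1),"j",s["joint_pos"].round(2))
    return s["eef_pos"],R,yaw
def plan(xyz,jaw):
    """tool-axes deltas (cm) before roll, roll(deg, nearest half turn), deltas after the roll"""
    p,R,y=pose(); d=np.array(xyz)-p
    r=(jaw-y+90)%180-90
    s=-r   # tool x points down
    R2=R@Rn.from_euler("x",s,degrees=True).as_matrix()
    print("before roll cm",(R.T@d*100).round(2),"roll",round(s,2),"after roll cm",(R2.T@d*100).round(2))
E
python3 - <<'E'
from h import *
f,W=look("top",["tomato_tier","grape_tier","lid"])
look("side",["tomato_tier","grape_tier","lid"])
pose()
z=f["z_map"]>0
def mx(x0,x1,y0,y1):
    p=W[z]; m=(p[:,0]>x0)&(p[:,0]<x1)&(p[:,1]>y0)&(p[:,1]<y1); return p[m,2].max().round(3)if m.any() else None
print("plates",mx(.33,.55,-.75,-.49),"lid zone",mx(.4,.48,-.5,-.44),"sponge",mx(.33,.42,-.34,-.29),"shakers",mx(.66,.85,-.24,-.15),"jars",mx(.74,.9,-.4,-.24),"rack",mx(.4,.9,-.13,.1),"front",mx(.2,.44,-.2,.4),"between",mx(.5,.62,-.4,-.18),"right",mx(.55,.75,-.45,-.37))
plan([.438,-.2303,.25],90)
E
```

```text
top tomato_tier 0.85 (array([ 655.2, -283.6]), np.float64(-78.9), np.float64(160.2), np.float64(61.7), np.float64(40.6), 311)
top grape_tier 0.77 (array([ 438.4, -230.3]), np.float64(0.9), np.float64(158.7), np.float64(58.8), np.float64(40.1), 201)
top lid 0.74 (array([ 445.8, -401.3]), np.float64(0.6), np.float64(155.5), np.float64(58.4), np.float64(20.8), 1556)
side tomato_tier 0.85 (array([ 656.3, -293.6]), np.float64(-78.8), np.float64(143.3), np.float64(61.2), np.float64(41.3), 158)
side grape_tier 0.86 (array([ 435.8, -230.1]), np.float64(0.3), np.float64(160.0), np.float64(64.9), np.float64(40.7), 371)
side lid 0.77 (array([ 444.9, -400.7]), np.float64(0.8), np.float64(154.8), np.float64(59.5), np.float64(21.0), 848)
t 1.5 tcp [214.6 560.3 205.5] jawyaw 69.04 tilt [ 0.  0. -1.] F [0.3 0.4 0.6] open 87.6 j [ 1.15  0.09  1.23  0.    1.82 -0.06]
plates 0.084 lid zone 0.004 sponge 0.013 shakers 0.102 jars 0.216 rack 0.348 front 0.082 between 0.044 right 0.067
t 1.5 tcp [214.6 560.3 205.5] jawyaw 69.04 tilt [ 0.  0. -1.] F [0.3 0.4 0.6] open 87.6 j [ 1.15  0.09  1.23  0.    1.82 -0.06]
before roll cm [ -4.45 -49.14 -65.84] roll -20.96 after roll cm [ -4.45 -22.34 -79.06]
```

Call:
{"method": "arm_command", "body": {"deltas": [[-0.5,0,0,-7.2,0],[-0.5,0,0,-7.2,0],[-0.5,0,0,-7.2,0],[0,-1.2,-4.2,0,0],[0,-1.2,-4.2,0,0]]}}

```text
t: 2.0
eef_pos: [0.2395, 0.476, 0.2195]
ee_rot: [-0.496, 0.503, -0.497, -0.503]
ft_force: [1.1, -0.2, 0.8]
opening: 0.0883
```

Call:
{"method": "arm_command", "body": {"deltas": [[0,-1.2,-4.2,0,0],[0,-1.2,-4.2,0,0],[0,-1.2,-4.2,0,0],[0,-1.2,-4.2,0,0],[0,-1.2,-4.2,0,0]]}}

```text
t: 2.5
eef_pos: [0.302, 0.2657, 0.2207]
ee_rot: [-0.497, 0.503, -0.497, -0.503]
ft_force: [1.0, -0.2, 0.3]
opening: 0.0878
```

Call:
{"method": "arm_command", "body": {"deltas": [[0,-1.2,-4.2,0,0],[0,-1.2,-4.2,0,0],[0,-1.2,-4.2,0,0],[0,-1.2,-4.2,0,0],[0,-1.2,-4.2,0,0]]}}

```text
t: 3.0
eef_pos: [0.3644, 0.0562, 0.2209]
ee_rot: [-0.498, 0.503, -0.497, -0.503]
ft_force: [0.9, -0.4, -0.7]
opening: 0.0876
```

```bash
python3 - <<'E'
from h import *
plan([.438,-.2303,.018],90.7)
f=grab_frame("top");W=cloud(f);p=W[f["z_map"]>0]
m=(p[:,2]>.05)&(p[:,0]>.6)&(p[:,0]<.9)&(p[:,1]>-.42)&(p[:,1]<-.14)
print("jar x min per y"); 
for y in np.arange(-.42,-.14,.04):
    k=m&(p[:,1]>y)&(p[:,1]<y+.04)
    if k.any(): i=p[k]; print(round(y,2),i[:,0].min().round(3),i[:,2].max().round(3))
E
```

```text
t 3.0 tcp [364.4  56.2 220.9] jawyaw 90.65 tilt [ 1.4e-03  1.0e-04 -1.0e+00] F [ 0.9 -0.4 -0.7] open 87.6 j [ 0.06 -0.53  1.74  0.    1.94 -1.52]
before roll cm [ 20.3   -7.01 -28.74] roll -0.05 after roll cm [ 20.3   -6.98 -28.74]
jar x min per y
-0.42 0.817 0.217
-0.38 0.807 0.216
-0.34 0.805 0.216
-0.3 0.799 0.216
-0.26 0.79 0.216
-0.22 0.707 0.215
-0.18 0.711 0.212
```

Call:
{"method": "arm_command", "body": {"deltas": [[0,-1.0,-4.1,0,0],[0,-1.0,-4.1,0,0],[0,-1.0,-4.1,0,0],[0,-1.0,-4.1,0,0],[1,-1.0,-4.1,0,0]]}}

```text
t: 3.55
eef_pos: [0.4172, -0.1483, 0.212]
ee_rot: [-0.498, 0.504, -0.497, -0.502]
ft_force: [0.8, 0.1, 0.7]
opening: 0.0876
```

Call:
{"method": "arm_command", "body": {"deltas": [[3,-1.0,-4.1,0,0],[3,-1.0,-4.1,0,0],[3,0,0,0,0],[1,0,0,0,0],[0,0,0,0,0]]}}

```text
t: 4.05
eef_pos: [0.436, -0.2245, 0.1111]
ee_rot: [0.497, -0.502, 0.497, 0.504]
ft_force: [-0.3, -0.1, -0.3]
opening: 0.0879
```

```bash
python3 - <<'E'
from h import *
plan([.438,-.2303,.018],90.7)
f,W=look("top",["grape_tier","tomato_tier"],"pics/a.png")
g,_=look("side",["grape_tier"])
cv2.imwrite("pics/a.png",cv2.hconcat([cv2.resize(f["img"][120:320,220:420],(400,400)),cv2.resize(g["img"][120:280,200:400],(400,320))[:, :] if 0 else cv2.resize(g["img"][100:300,220:420],(400,400))]))
E
```

```text
t 4.05 tcp [ 436.  -224.5  111.1] jawyaw 90.65 tilt [-0.0028  0.002  -1.    ] F [-0.3 -0.1 -0.3] open 87.9 j [-0.55 -0.2   1.68  0.    1.67 -2.13]
before roll cm [ 9.31 -0.22 -0.6 ] roll -0.05 after roll cm [ 9.31 -0.22 -0.6 ]
top grape_tier 0.48 (array([ 366.9, -222.6]), np.float64(58.8), np.float64(63.4), np.float64(25.3), np.float64(43.3), 27)
top tomato_tier 0.85 (array([ 654.9, -283.3]), np.float64(-79.1), np.float64(159.7), np.float64(61.3), np.float64(40.6), 301)
side grape_tier 0.9 (array([ 436.4, -230. ]), np.float64(1.7), np.float64(157.0), np.float64(65.2), np.float64(40.8), 345)
```

View pics/a.png

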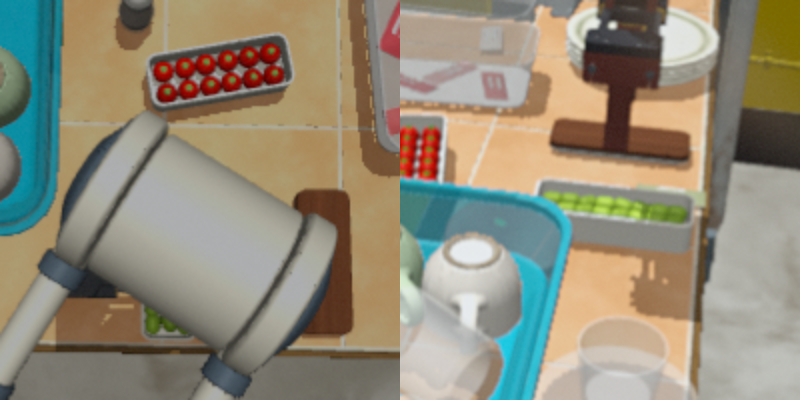

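The left crop shows the arm blocking the top camera's view of the grapes. The right crop shows a finger over the middle of the grape tier, with nothing else touched. I'll descend and grip.

Call:
{"method": "arm_command", "body": {"deltas": [[3,-0.2,-0.6,0,0],[3,0,0,0,0],[2,0,0,0,0],[1.3,0,0,0,0],[0,0,0,0,0]]}}

```text
t: 4.8
eef_pos: [0.4383, -0.2308, 0.0186]
ee_rot: [0.497, -0.502, 0.497, 0.504]
ft_force: [0.4, -0.1, 0.4]
opening: 0.0877
```

```bash
python3 - <<'E'
from h import *
plan([.438,-.2303,.018],90.7)
E
```

```text
t 4.8 tcp [ 438.3 -230.8   18.6] jawyaw 90.67 tilt [-0.0016  0.001  -1.    ] F [ 0.4 -0.1  0.4] open 87.7 j [-0.55 -0.15  1.8  -0.    1.49 -2.14]
before roll cm [0.06 0.03 0.05] roll -0.03 after roll cm [0.06 0.03 0.05]
```

Call:
{"method": "arm_command", "body": {"deltas": [[0,0,0,0,0.2],[0,0,0,0,0.35],[0,0,0,0,0.5],[0,0,0,0,0.7],[0,0,0,0,1]], "newtons": 30}}

```text
t: 5.3
eef_pos: [0.4393, -0.2318, 0.0206]
ee_rot: [-0.497, 0.503, -0.497, -0.502]
ft_force: [-0.9, 0.0, 3.5]
opening: 0.0592
```

Call:
{"method": "arm_command", "body": {"deltas": [[0,0,0,0,1],[0,0,0,0,1],[-0.5,0,0,0,1],[-1,0,0,0,1],[-1.5,0,0,0,1]]}}

```text
t: 5.8
eef_pos: [0.4378, -0.2307, 0.0488]
ee_rot: [0.497, -0.502, 0.497, 0.504]
ft_force: [0.6, -0.1, -3.0]
opening: 0.0589
```

```bash
python3 - <<'E'
from h import *
plan([.6555,-.2835,.150],11.1)
look("side",["grape_tier","tomato_tier"])
E
```

```text
t 5.8 tcp [ 437.8 -230.7   48.8] jawyaw 90.64 tilt [-0.0031  0.002  -1.    ] F [ 0.6 -0.1 -3. ] open 58.9 j [-0.55 -0.16  1.76  0.    1.55 -2.14]
before roll cm [-10.2  -21.68  -5.5 ] roll 79.54 after roll cm [-10.2   -9.34  20.32]
side grape_tier 0.68 (array([ 434.9, -228.8]), np.float64(0.8), np.float64(159.4), np.float64(64.9), np.float64(68.9), 358)
side tomato_tier 0.89 (array([ 657. , -297.3]), np.float64(-79.0), np.float64(136.2), np.float64(61.0), np.float64(40.8), 144)
```

Call:
{"method": "arm_command", "body": {"deltas": [[-2,0,0,3.5,1],[-2,0,0,7,1],[-2,0,0,7,1],[-2,0,0,7,1],[-1.5,0,0,7,1]]}}

```text
t: 6.45
eef_pos: [0.4389, -0.2315, 0.1457]
ee_rot: [0.616, -0.348, 0.616, 0.347]
ft_force: [0.1, -1.4, -2.7]
opening: 0.059
```

Call:
{"method": "arm_command", "body": {"deltas": [[-0.7,0,0,7,1],[0,0,0,7,1],[0,0,0,7,1],[0,0,0,7,1],[0,0,0,7,1]]}}

```text
t: 6.95
eef_pos: [0.4386, -0.2313, 0.1511]
ee_rot: [0.692, -0.146, 0.692, 0.146]
ft_force: [-0.0, 0.2, -3.6]
opening: 0.0592
```

Call:
{"method": "arm_command", "body": {"deltas": [[0,0,0,7,1],[0,-0.5,1.0,6,1],[0,-1.0,2.2,0,1],[0,-1.1,2.4,0,1],[0,-1.1,2.4,0,1]]}}

```text
t: 7.45
eef_pos: [0.5254, -0.2512, 0.1511]
ee_rot: [0.704, -0.068, 0.704, 0.069]
ft_force: [0.3, 0.9, -3.6]
opening: 0.0589
```

Call:
{"method": "arm_command", "body": {"deltas": [[0,-1.1,2.4,0,1],[0,-1.1,2.4,0,1],[0,-1.1,2.4,0,1],[0,-0.9,2.0,0,1],[0,-0.5,1.1,0,1]]}}

```text
t: 7.95
eef_pos: [0.636, -0.2773, 0.1498]
ee_rot: [0.703, -0.068, 0.704, 0.069]
ft_force: [-0.4, 0.0, -3.5]
opening: 0.0589
```

Call:
{"method": "arm_command", "body": {"deltas": [[0,0,0,0,1],[0,0,0,0,1]]}}

```text
t: 8.15
eef_pos: [0.6344, -0.2772, 0.1506]
ee_rot: [0.703, -0.068, 0.704, 0.069]
ft_force: [0.8, 0.1, -3.1]
opening: 0.0592
```

```bash
python3 - <<'E'
from h import *
plan([.6555,-.2835,.150],11.1)
f,_=look("top",["grape_tier","tomato_tier"])
g,_=look("side",["grape_tier","tomato_tier"])
cv2.imwrite("pics/b.png",cv2.hconcat([cv2.resize(f["img"][60:260,220:420],(400,400)),cv2.resize(g["img"][70:270,160:360],(400,400))]))
E
```

```text
t 8.15 tcp [ 634.4 -277.2  150.6] jawyaw 11.15 tilt [-1.7e-03  7.0e-04 -1.0e+00] F [ 0.8  0.1 -3.1] open 59.2 j [-0.46  0.34  1.04 -0.    1.76 -0.66]
before roll cm [ 0.05 -1.03  1.94] roll 0.05 after roll cm [ 0.05 -1.03  1.94]
top grape_tier 0.89 (array([ 625.5, -225.7]), np.float64(-79.9), np.float64(65.4), np.float64(61.5), np.float64(170.5), 180)
top tomato_tier 0.62 (array([ 619. , -247.4]), np.float64(-79.7), np.float64(64.1), np.float64(4.6), np.float64(41.7), 47)
side grape_tier 0.57 (array([ 634.9, -272.6]), np.float64(-78.1), np.float64(164.1), np.float64(59.5), np.float64(171.7), 204)
side tomato_tier 0.59 (array([ 656.2, -294.4]), np.float64(-79.1), np.float64(140.6), np.float64(60.5), np.float64(40.9), 138)
```

View pics/b.png

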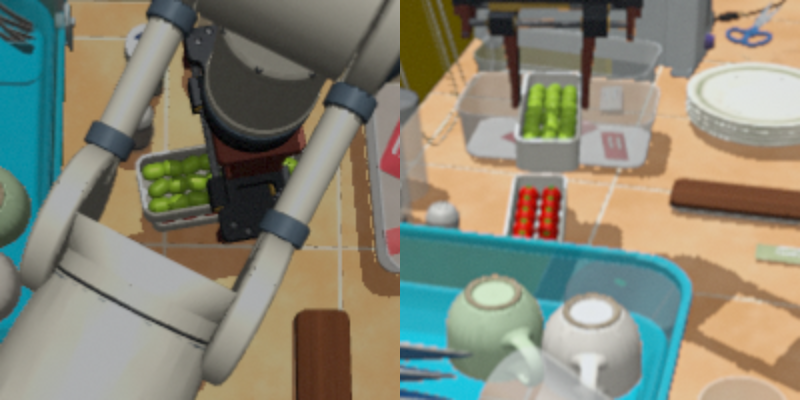

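Left crop: the grapes are level and held, and their near end is visible at about (150,185). Right crop: the grapes hang above and a little behind the tomatoes, which sit at (540,210). Now closer, with a relative measurement.

```bash
python3 - <<'E'
from h import *
plan([.6559,-.2874,.078],11.1)
E
```

```text
t 8.45 tcp [ 634.5 -277.3  152.1] jawyaw 11.13 tilt [ 5.e-04 -3.e-04 -1.e+00] F [-0.9 -0.2 -3.9] open 59.0 j [-0.46  0.34  1.04 -0.    1.76 -0.66]
before roll cm [ 7.41 -1.4   1.9 ] roll 0.03 after roll cm [ 7.41 -1.4   1.9 ]
```

Call:
{"method": "arm_command", "body": {"deltas": [[0,-0.7,1.0,0,1],[2,-0.7,0.9,0,1],[2.5,0,0,0,1],[2,0,0,0,1],[0.9,0,0,0,1]]}}

```text
t: 8.95
eef_pos: [0.6549, -0.2868, 0.0747]
ee_rot: [0.703, -0.068, 0.705, 0.069]
ft_force: [-0.7, 0.9, -3.6]
opening: 0.0593
```

Call:
{"method": "arm_command", "body": {"deltas": [[0,0,0,0,1],[0,0,0,0,1]]}}

```text
t: 9.15
eef_pos: [0.6565, -0.2876, 0.079]
ee_rot: [0.704, -0.069, 0.703, 0.068]
ft_force: [0.4, -0.1, -3.1]
opening: 0.059
```

```bash
cat >> h.py <<'E'
def ends(p,yaw,zt,half=80):
    """points near rim height; extents along yaw and across, in mm"""
    q=p[(p[:,2]>zt-.004)&(p[:,2]<zt+.004)][:,:2]*1000
    u=np.array([np.cos(np.radians(yaw)),np.sin(np.radians(yaw))]); v=np.array([-u[1],u[0]])
    A,B=q@u,q@v
    return np.percentile(A,[.7,99.3]).round(1),np.percentile(B,[.7,99.3]).round(1)
def proj(f,P):
    R=cv2.Rodrigues(np.array(f["rvec"],float))[0]; c=np.asarray(P)@R.T+np.array(f["tvec"],float).ravel()
    x,y=c[:,0]/c[:,2],c[:,1]/c[:,2]; s=1+f["k1"]*(x*x+y*y)
    return np.stack([x*s,y*s],1)*K(f)+[f["cx"],f["cy"]]
def overlay(f,boxes,win,sc,path):
    x0,y0,w,h=win
    im=cv2.resize(f["img"][y0:y0+h,x0:x0+w],None,fx=sc,fy=sc,interpolation=cv2.INTER_CUBIC)
    for (cx,cy,z,yaw,L,Wd,col) in boxes:
        c,s=np.cos(np.radians(yaw)),np.sin(np.radians(yaw))
        P=[[cx+a*c-b*s,cy+a*s+b*c,z] for a,b in [(-L/2,-Wd/2),(L/2,-Wd/2),(L/2,Wd/2),(-L/2,Wd/2)]]
        uv=(proj(f,np.array(P))-[x0,y0]+.5)*sc
        cv2.polylines(im,[uv.round().astype(np.int32)],True,col,1)
    cv2.imwrite(path,im)
E
python3 - <<'E'
from h import *
p,R,y=pose()
u=np.array([np.cos(np.radians(-78.9)),np.sin(np.radians(-78.9))]);v=np.array([-u[1],u[0]])
print("tcp along/across",p[:2]*1000@u,p[:2]*1000@v)
for n in ("top","side"):
    f=grab_frame(n);W=cloud(f)
    for th,zt in (("grape_tier",p[2]+.0205),("tomato_tier",.0405)):
        r=topface(f,th,W=W)
        if r: print(n,th,r[0].round(2) if hasattr(r[0],'round') else r[0],ends(r[1],-78.9,zt),np.percentile(r[1][:,2],[5,95]).round(3))
    g=p[:2]-.004*u
    overlay(f,[(g[0],g[1],p[2]+.0205,-78.9,.16,.06,(255,0,0)),(.6552,-.2836,.040,-78.9,.16,.06,(0,255,255))],(225,100,150,100) if n=="top" else (180,100,130,130),4 ,f"pics/c_{n}.png")
E
```

```text
t 9.15 tcp [ 656.5 -287.6   79. ] jawyaw 11.14 tilt [ 1.4e-03 -7.0e-04 -1.0e+00] F [ 0.4 -0.1 -3.1] open 59.0 j [-0.46  0.42  1.07 -0.    1.65 -0.65]
tcp along/across 408.58195477675844 588.8279739659941
top grape_tier 0.72 (array([323.5, 389.5]), array([559.5, 620.7])) [0.068 0.099]
top tomato_tier 0.47 (array([339.4, 398.6]), array([557.6, 561.3])) [0.009 0.041]
side grape_tier 0.83 (array([322.1, 485.9]), array([559.4, 620.6])) [0.07 0.1 ]
side tomato_tier 0.64 (array([346.5, 478.1]), array([556.8, 596.6])) [0.01  0.041]
```

View pics/c_side.png

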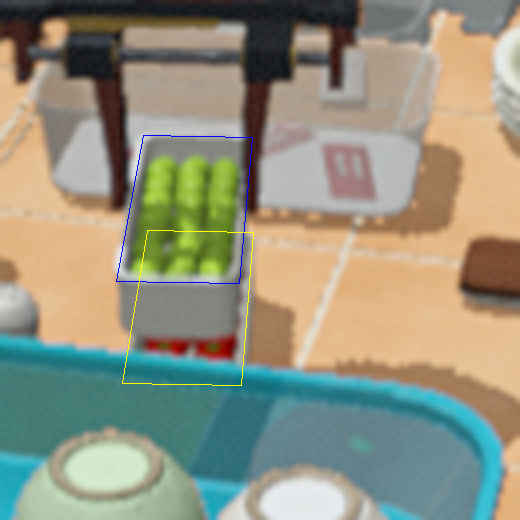

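View pics/c_top.png

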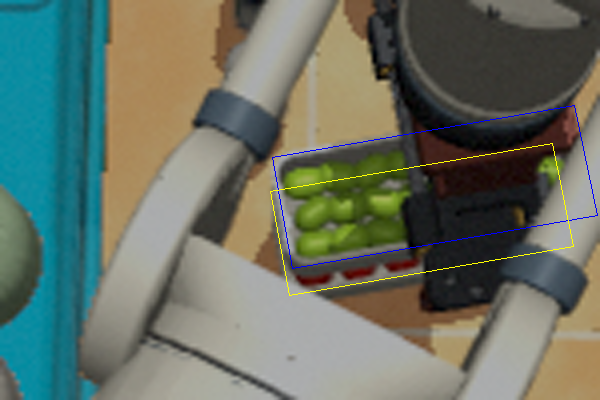

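The overlays match to about 1 mm along the length. Across, the grapes read about 1.5–2 mm too far in +x, so I'll correct by -1.5 mm and lower in stages while watching the force.

Call:
{"method": "arm_command", "body": {"deltas": [[0.5,0,-0.15,0,1],[0.8,0,0,0,1],[0.4,0,0,0,1],[0,0,0,0,1],[0,0,0,0,1]]}}

```text
t: 9.95
eef_pos: [0.6545, -0.2876, 0.0601]
ee_rot: [0.704, -0.069, 0.704, 0.069]
ft_force: [-0.1, 0.6, -3.3]
opening: 0.0593
```

Call:
{"method": "arm_command", "body": {"deltas": [[0.2,0,0,0,1],[0.1,0,0,0,1],[0.1,0,0,0,1],[0,0,0,0,1]]}}

```text
t: 10.35
eef_pos: [0.6547, -0.2876, 0.0564]
ee_rot: [0.704, -0.069, 0.704, 0.069]
ft_force: [0.4, -0.4, -4.1]
opening: 0.0594
```

```bash
python3 - <<'E'
from h import *
p,R,y=pose()
u=np.array([np.cos(np.radians(-78.9)),np.sin(np.radians(-78.9))]);v=np.array([-u[1],u[0]])
print("tcp along/across",p[:2]*1000@u,p[:2]*1000@v)
for n in ("top","side"):
    f=grab_frame(n);W=cloud(f)
    for th,zt in (("grape_tier",p[2]+.0205),("tomato_tier",.0405)):
        r=topface(f,th,W=W)
        if r: print(n,th,r[0],ends(r[1],-78.9,zt),np.percentile(r[1][:,2],[5,95]).round(4))
pose()
E
```

```text
t 10.35 tcp [ 654.7 -287.6   56.4] jawyaw 11.14 tilt [-2.e-04  1.e-04 -1.e+00] F [ 0.4 -0.4 -4.1] open 59.4 j [-0.46  0.42  1.11 -0.    1.61 -0.66]
tcp along/across 408.29429925028984 587.0401422848366
top grape_tier 0.72 (array([323.3, 384.3]), array([557.5, 618.3])) [0.0455 0.0765]
top tomato_tier 0.44 (array([356.5, 390.1]), array([557.8, 559. ])) [-0.0002  0.0422]
side grape_tier 0.97 (array([321.5, 486.2]), array([557. , 618.4])) [0.0569 0.0768]
t 10.65 tcp [ 654.8 -287.7   56.7] jawyaw 11.14 tilt [ 2.e-04 -1.e-04 -1.e+00] F [-0.4 -0.9 -3.1] open 59.0 j [-0.46  0.42  1.11  0.    1.61 -0.66]
```

Call:
{"method": "arm_command", "body": {"deltas": [[0.1,0,0,0,1],[0.05,0,0,0,1],[0,0,0,0,1]]}}

```text
t: 10.95
eef_pos: [0.6546, -0.2876, 0.0549]
ee_rot: [0.704, -0.069, 0.704, 0.069]
ft_force: [0.7, 0.9, -3.7]
opening: 0.0592
```

Call:
{"method": "arm_command", "body": {"deltas": [[0.05,0,0,0,1],[0,0,0,0,1]]}}

```text
t: 11.15
eef_pos: [0.6547, -0.2877, 0.0547]
ee_rot: [0.704, -0.069, 0.704, 0.069]
ft_force: [-0.0, -0.0, -2.4]
opening: 0.059
```

Call:
{"method": "arm_command", "body": {"deltas": [[0.05,0,0,0,1],[0,0,0,0,1]]}}

```text
t: 11.35
eef_pos: [0.6548, -0.2877, 0.0547]
ee_rot: [0.704, -0.069, 0.704, 0.069]
ft_force: [-1.4, 0.6, 0.1]
opening: 0.0587
```

Call:
{"method": "arm_command", "body": {"deltas": [[0.05,0,0,0,1],[0,0,0,0,1]]}}

```text
t: 11.55
eef_pos: [0.6548, -0.2877, 0.0546]
ee_rot: [0.704, -0.069, 0.704, 0.069]
ft_force: [-2.0, 1.1, 3.5]
opening: 0.0592
```

```bash
cat > chk.py <<'E'
from h import *
import sys
zt=float(sys.argv[1]); things=sys.argv[2].split(",")
p,R,y=pose()
for n in ("top","side"):
    f=grab_frame(n);W=cloud(f)
    for th in things:
        r=topface(f,th,W=W)
        if r:
            q=r[1]; a=ends(q,-78.9,zt); b=q[(q[:,2]>zt-.006)]
            # top height vs position along: plane fit of points near the rim
            k=(q[:,2]>zt-.003)&(q[:,2]<zt+.004); s=q[k]
            c=np.linalg.lstsq(np.c_[s[:,:2]-s[:,:2].mean(0),np.ones(len(s))],s[:,2],rcond=None)[0]
            print(n,th,round(r[0],2),a,"z",np.percentile(q[:,2],[50,95]).round(4),"slopes",c[:2].round(3),"mean",c[2].round(4),len(s))
pose()
E
python3 chk.py .0745 grape_tier,tomato_tier
```

```text
t 11.55 tcp [ 654.8 -287.7   54.6] jawyaw 11.14 tilt [ 6.e-04 -4.e-04 -1.e+00] F [-2.   1.1  3.5] open 59.2 j [-0.46  0.42  1.11 -0.    1.61 -0.66]
top grape_tier 0.81 (array([323.6, 389.4]), array([557.5, 619.4])) z [0.0635 0.0752] slopes [-0.008  0.007] mean 0.0744 127Traceback (most recent call last):
  File "chk.py", line 10, in <module>
    q=r[1]; a=ends(q,-78.9,zt); b=q[(q[:,2]>zt-.006)]
              ~~~~^^^^^^^^^^^^
  File "h.py", line 66, in ends
    return np.percentile(A,[.7,99.3]).round(1),np.percentile(B,[.7,99.3]).round(1)
           ~~~~~~~~~~~~~^^^^^^^^^^^^^
    return _quantile_unchecked(
        a, q, axis, out, overwrite_input, method, keepdims, weights)
    return _ureduce(a,
                    func=_quantile_ureduce_func,
    ...<5 lines>...
                    overwrite_input=overwrite_input,
                    method=method)
    r = func(a, **kwargs)
    result = _quantile(arr,
                       quantiles=q,
    ...<2 lines>...
                       out=out,
                       weights=wgt)
    slices_having_nans = np.isnan(arr[-1, ...])
                                  ~~~^^^^^^^^^
IndexError: index -1 is out of bounds for axis 0 with size 0
```

The rim sits at about 74 mm and the contact is stiff, so the tier looks seated. I'll release, rise, and check.

Call:
{"method": "arm_command", "body": {"deltas": [[0,0,0,0,0.25],[0,0,0,0,0.15],[0,0,0,0,0],[0,0,0,0,0],[-1,0,0,0,0]]}}

```text
t: 12.2
eef_pos: [0.6538, -0.2873, 0.0616]
ee_rot: [0.703, -0.068, 0.705, 0.069]
ft_force: [0.3, 0.1, 0.0]
opening: 0.0874
```

Call:
{"method": "arm_command", "body": {"deltas": [[-2,0,0,0,0],[-3,0,0,0,0],[-3,0,0,0,0],[-2,0,0,0,0],[0,0,0,0,0]]}}

```text
t: 12.7
eef_pos: [0.6562, -0.2884, 0.1693]
ee_rot: [0.706, -0.07, 0.701, 0.067]
ft_force: [0.1, 0.6, -0.0]
opening: 0.088
```

```bash
sed -i 's/if r:$/if r and ((r[1][:,2]>zt-.004)\&(r[1][:,2]<zt+.004)).sum()>5:/' chk.py; python3 chk.py .0745 grape_tier
python3 - <<'E'
from h import *
look("side",["lid"]); look("top",["lid"])
plan([.4455,-.4013,.016],90.7)
E
```

```text
t 12.7 tcp [ 656.2 -288.4  169.3] jawyaw 11.14 tilt [ 0.0075 -0.0037 -1.    ] F [ 0.1  0.6 -0. ] open 88.0 j [-0.46  0.41  0.93  0.    1.8  -0.66]
top grape_tier 0.6 (array([323.7, 411.6]), array([557.7, 618.4])) z [0.0634 0.0738] slopes [0.001 0.003] mean 0.0739 102
side grape_tier 0.8 (array([321.7, 485.2]), array([557.1, 618.4])) z [0.0642 0.0751] slopes [ 0.003 -0.   ] mean 0.0743 214
t 12.9 tcp [ 654.2 -287.4  161.4] jawyaw 11.14 tilt [-0.0027  0.0013 -1.    ] F [-0.3 -0.1  0.2] open 87.4 j [-0.46  0.41  0.94 -0.    1.8  -0.66]
side lid 0.61 (array([ 444.6, -401.2]), np.float64(-0.1), np.float64(155.2), np.float64(61.8), np.float64(21.1), 896)
top lid 0.96 (array([ 445.7, -401.4]), np.float64(0.7), np.float64(155.9), np.float64(58.2), np.float64(20.7), 1615)
t 13.1 tcp [ 654.3 -287.5  161.9] jawyaw 11.14 tilt [-0.0022  0.0011 -1.    ] F [ 0.5 -0.  -0.2] open 88.2 j [-0.46  0.41  0.94  0.    1.8  -0.66]
before roll cm [ 14.63  -7.16 -22.65] roll -79.56 after roll cm [ 14.63  20.98 -11.14]
```

Call:
{"method": "arm_command", "body": {"deltas": [[0,-1.2,-3.8,0,0],[0,-1.2,-3.8,0,0],[0,-1.2,-3.8,0,0],[0,-1.2,-3.8,0,0],[0,-1.2,-3.8,-7.6,0]]}}

```text
t: 13.6
eef_pos: [0.4783, -0.3836, 0.1631]
ee_rot: [0.697, -0.116, 0.698, 0.116]
ft_force: [0.6, -0.9, 0.5]
opening: 0.088
```

Call:
{"method": "arm_command", "body": {"deltas": [[0,0,0,-8,0],[0,0,0,-8,0],[0,0,0,-8,0],[0,0,0,-8,0],[0,0,0,-8,0]]}}

```text
t: 14.1
eef_pos: [0.4797, -0.3832, 0.1631]
ee_rot: [0.615, -0.348, 0.615, 0.349]
ft_force: [0.0, -0.4, 0.2]
opening: 0.0882
```

Call:
{"method": "arm_command", "body": {"deltas": [[0,0,0,-8,0],[0,0,0,-8,0],[0,0,0,-8,0],[0,0,0,-8,0],[0,0,0,0,0]]}}

```text
t: 14.6
eef_pos: [0.4797, -0.3831, 0.163]
ee_rot: [0.496, -0.503, 0.496, 0.504]
ft_force: [0.9, -0.1, 0.3]
opening: 0.0879
```

```bash
python3 - <<'E'
from h import *
plan([.445,-.4013,.018],90.6)
f=grab_frame("side"); W=cloud(f); p=W[f["z_map"]>0]
m=(p[:,2]>.05)&(p[:,0]>.38)&(p[:,0]<.52)&(p[:,1]<-.44)&(p[:,1]>-.75); print("plate ymax",np.percentile(p[m,1],99),p[m,2].max())
for x0,x1,y0,y1 in [(.37,.52,-.37,-.345),(.37,.52,-.46,-.44),(.56,.6,-.44,-.36)]:
    k=(p[:,0]>x0)&(p[:,0]<x1)&(p[:,1]>y0)&(p[:,1]<y1); print("table z",np.median(p[k,2]),k.sum())
overlay(f,[(.445,-.4013,.018,.6,.16,.06,(255,0,0))],(250,110,150,110),4,"pics/d.png")
E
```

```text
t 14.6 tcp [ 479.7 -383.1  163. ] jawyaw 90.81 tilt [-6.e-04  5.e-04 -1.e+00] F [ 0.9 -0.1  0.3] open 87.9 j [-0.73  0.13  1.27 -0.    1.75 -2.31]
before roll cm [14.51  3.49 -1.78] roll 0.21 after roll cm [14.51  3.48 -1.79]
plate ymax -0.44153529892066523 0.30596815153740897
table z 0.3521574631568037 1675
table z 0.2970743432522279 76
table z 0.00024375590802776746 293
```

View pics/d.png

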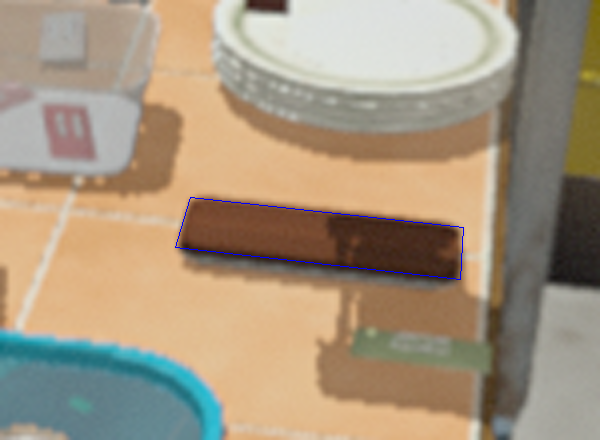

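The overlay fits the lid (corners at about (185,200) and (462,275)), and the plates stand clear behind it. I'll descend on the lid.

Call:
{"method": "arm_command", "body": {"deltas": [[2,1.75,-0.9,0.2,0],[4,1.75,-0.9,0,0],[4,0,0,0,0],[2,0,0,0,0],[1,0,0,0,0]]}}

```text
t: 15.15
eef_pos: [0.4437, -0.4005, 0.0303]
ee_rot: [0.499, -0.5, 0.499, 0.503]
ft_force: [0.5, 0.7, 0.2]
opening: 0.0879
```

Call:
{"method": "arm_command", "body": {"deltas": [[1,0,0,0,0],[0.5,0,0,0,0],[0,0,0,0,0]]}}

```text
t: 15.45
eef_pos: [0.4454, -0.4018, 0.0189]
ee_rot: [-0.498, 0.502, -0.498, -0.502]
ft_force: [-0.8, 0.5, -0.6]
opening: 0.0875
```

```bash
python3 - <<'E'
from h import *
plan([.445,-.4013,.0175],90.6)
E
```

```text
t 15.45 tcp [ 445.4 -401.8   18.9] jawyaw 90.52 tilt [ 4.e-04 -4.e-04 -1.e+00] F [-0.8  0.5 -0.6] open 87.5 j [-0.79  0.13  1.52 -0.    1.49 -2.37]
before roll cm [0.14 0.04 0.05] roll -0.08 after roll cm [0.14 0.04 0.05]
```

Call:
{"method": "arm_command", "body": {"deltas": [[0.1,0,0.05,0,0.2],[0,0,0,0,0.35],[0,0,0,0,0.5],[0,0,0,0,0.7],[0,0,0,0,1]], "newtons": 25}}

```text
t: 15.95
eef_pos: [0.4452, -0.4012, 0.0178]
ee_rot: [-0.498, 0.502, -0.498, -0.502]
ft_force: [0.9, -1.1, -0.9]
opening: 0.0515
```

Call:
{"method": "arm_command", "body": {"deltas": [[0,0,0,0,1],[0,0,0,0,1],[-0.5,0,0,0,1],[-1,0,0,0,1],[-1.5,0,0,0,1]]}}

```text
t: 16.45
eef_pos: [0.4448, -0.4009, 0.048]
ee_rot: [0.498, -0.502, 0.498, 0.503]
ft_force: [-0.1, 0.3, -0.3]
opening: 0.0114
```

```bash
python3 - <<'E'
from h import *
look("side",["lid"])
plan([.650,-.2836,.170],11.1)
E
```

```text
side lid 0.73 (array([ 445.1, -400.3]), np.float64(-1.2), np.float64(155.2), np.float64(61.7), np.float64(21.0), 884)
t 16.55 tcp [ 446.4 -402.5   51.6] jawyaw 90.54 tilt [ 0.004  -0.0041 -1.    ] F [ 1.5 -1.1  0.8] open 3.5 j [-0.79  0.11  1.48 -0.    1.54 -2.37]
before roll cm [-11.81 -20.52  11.65] roll 79.44 after roll cm [-11.81   7.69  22.3 ]
```

```bash
python3 - <<'E'
from h import *
print(bot.tip_reach,[a for a in dir(bot) if a[0]!='_'])
f=grab_frame("side"); g=grab_frame("top")
W=cloud(g)
r=topface(g,"lid",W=W); print(np.percentile(r[1][:,2],[1,10,50,90,99]),rect(r[1]))
a=cv2.resize(f["img"][110:220,250:400],(800,587)); cv2.imwrite("pics/e.png",a)
E
```

```text
0.008 ['PlanningError', 'sense', 'sign_off', 'tip_reach']
[0.01038564 0.01603611 0.01821542 0.02021425 0.0222601 ] (array([ 445.7, -401.2]), np.float64(0.7), np.float64(155.9), np.float64(57.3), np.float64(20.8), 787)
```

View pics/e.png

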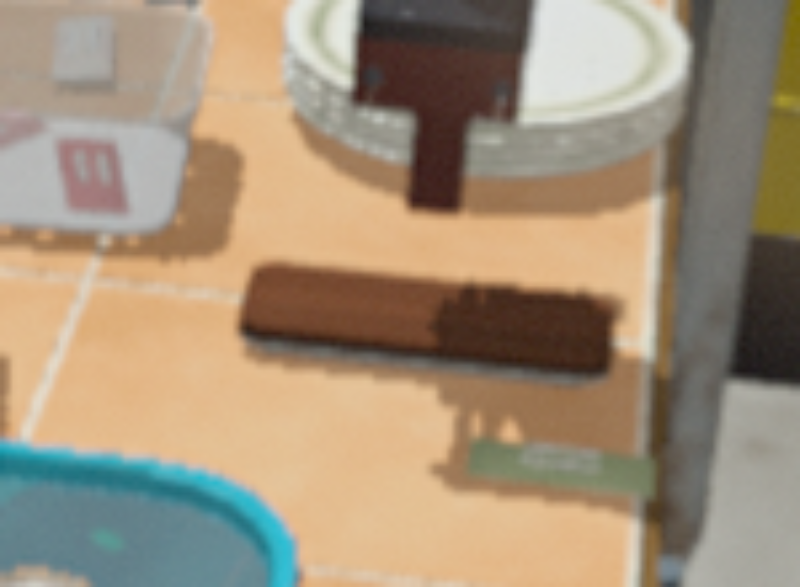

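Closing on the lid missed: the gripper shut to 3.5 mm, and the lid still lies untouched at about (430,320) in this crop, with its top at z = 18 mm. I'll reopen, go 5 mm lower and retry.

Call:
{"method": "arm_command", "body": {"deltas": [[0,0,0,0,0],[0,0,0,0,0],[0,0,0,0,0],[0,0,0,0,0],[0,0,0,0,0]]}}

```text
t: 17.2
eef_pos: [0.445, -0.4011, 0.0474]
ee_rot: [0.498, -0.502, 0.498, 0.502]
ft_force: [-0.3, 0.0, -0.9]
opening: 0.0372
```

Call:
{"method": "arm_command", "body": {"deltas": [[0,0,0,0,0],[0,0,0,0,0],[0,0,0,0,0]]}}

```text
t: 17.5
eef_pos: [0.4451, -0.4012, 0.0476]
ee_rot: [-0.498, 0.502, -0.498, -0.502]
ft_force: [-0.2, 0.4, -0.3]
opening: 0.0612
```

```bash
python3 - <<'E'
from h import *
plan([.445,-.4013,.0125],90.6)
E
```

```text
t 17.5 tcp [ 445.1 -401.2   47.6] jawyaw 90.54 tilt [ 0.e+00 -1.e-04 -1.e+00] F [-0.2  0.4 -0.3] open 61.2 j [-0.79  0.12  1.49 -0.    1.54 -2.37]
before roll cm [ 3.51  0.01 -0.01] roll -0.06 after roll cm [ 3.51  0.01 -0.01]
```

Call:
{"method": "arm_command", "body": {"deltas": [[0,0,0,0,0],[0,0,0,0,0],[0,0,0,0,0],[0,0,0,0,0]]}}

```text
t: 17.9
eef_pos: [0.4451, -0.4011, 0.0476]
ee_rot: [-0.498, 0.502, -0.498, -0.502]
ft_force: [-0.3, 0.6, -0.0]
opening: 0.0873
```

Call:
{"method": "arm_command", "body": {"deltas": [[1.5,0,0,0,0],[1.2,0,0,0,0],[0.6,0,0,0,0],[0.3,0,0,0,0],[0,0,0,0,0]]}}

```text
t: 18.4
eef_pos: [0.4447, -0.4008, 0.0106]
ee_rot: [0.498, -0.502, 0.498, 0.503]
ft_force: [-1.0, 0.4, -0.8]
opening: 0.0878
```

Call:
{"method": "arm_command", "body": {"deltas": [[0,0,0,0,0.2],[0,0,0,0,0.3],[0,0,0,0,0.33],[0,0,0,0,0.36],[0,0,0,0,0.36]], "newtons": 20}}

```text
t: 18.9
eef_pos: [0.4452, -0.4012, 0.0118]
ee_rot: [-0.498, 0.502, -0.498, -0.502]
ft_force: [-0.1, 0.5, -0.2]
opening: 0.0565
```

```bash
python3 - <<'E'
from h import *
pose()
f=grab_frame("side"); r=spotter.regions_of(f,"lid"); print([x["p"] for x in r])
g,_=look("top",["lid"])
cv2.imwrite("pics/f.png",cv2.hconcat([cv2.resize(f["img"][130:210,280:380],(500,400),interpolation=cv2.INTER_CUBIC),cv2.resize(g["img"][200:300,350:410],(240,400),interpolation=cv2.INTER_CUBIC)]))
E
```

```text
t 18.9 tcp [ 445.2 -401.2   11.8] jawyaw 90.54 tilt [ 2.e-04 -3.e-04 -1.e+00] F [-0.1  0.5 -0.2] open 56.5 j [-0.79  0.14  1.53 -0.    1.48 -2.37]
[0.66]
top lid 0.76 (array([ 445.7, -400.2]), np.float64(1.7), np.float64(156.0), np.float64(56.3), np.float64(20.7), 792)
```

View pics/f.png

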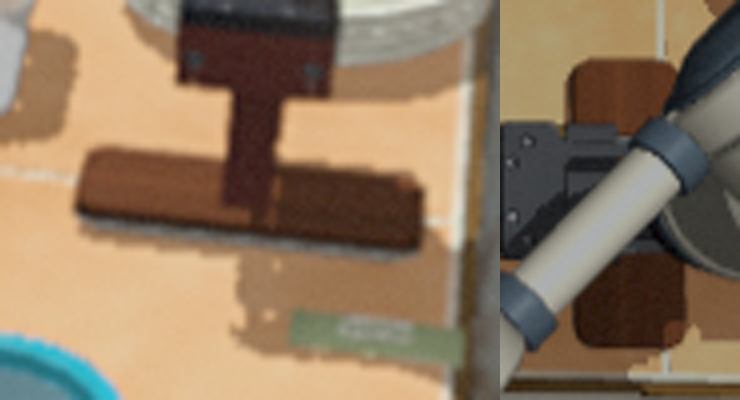

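```bash
python3 - <<'E'
from h import *
f=grab_frame("side"); W=cloud(f)
print(proj(f,np.array([[.445,-.373,.004],[.445,-.373,.014],[.445,-.373,.024],[.445,-.373,.034],[.445,-.371,0],[.445,-.371,.018]])).round(1))
for v in range(150,186,2): print(v,W[v,327:334:3].round(3).tolist(),f["img"][v,330].tolist())
E
```

```text
[[328.1 180.1]
 [328.5 176.3]
 [328.8 172.5]
 [329.2 168.6]
 [327.9 182.1]
 [328.5 175.2]]
150 [[0.453, -0.36, 0.087], [0.446, -0.36, 0.087], [0.44, -0.359, 0.089]] [28, 32, 61]
152 [[0.452, -0.358, 0.083], [0.446, -0.36, 0.083], [0.44, -0.361, 0.083]] [32, 37, 64]
154 [[0.452, -0.361, 0.077], [0.445, -0.357, 0.079], [0.439, -0.359, 0.079]] [32, 35, 65]
156 [[0.452, -0.361, 0.071], [0.445, -0.362, 0.072], [0.439, -0.36, 0.074]] [29, 31, 60]
158 [[0.451, -0.362, 0.066], [0.445, -0.359, 0.068], [0.438, -0.362, 0.068]] [32, 36, 64]
160 [[0.451, -0.36, 0.062], [0.445, -0.365, 0.06], [0.438, -0.361, 0.063]] [28, 35, 63]
162 [[0.451, -0.361, 0.057], [0.444, -0.362, 0.057], [0.438, -0.364, 0.057]] [32, 35, 62]
164 [[0.45, -0.362, 0.051], [0.444, -0.362, 0.052], [0.437, -0.361, 0.053]] [32, 34, 64]
166 [[0.391, 0.674, 0.63], [0.391, 0.674, 0.63], [0.437, -0.364, 0.047]] [34, 39, 69]
168 [[0.449, -0.364, 0.04], [0.443, -0.363, 0.042], [0.436, -0.362, 0.043]] [33, 38, 65]
170 [[0.449, -0.361, 0.037], [0.442, -0.363, 0.036], [0.436, -0.367, 0.035]] [30, 33, 64]
172 [[0.45, -0.386, 0.017], [0.443, -0.382, 0.02], [0.391, 0.674, 0.63]] [31, 44, 73]
174 [[0.449, -0.375, 0.018], [0.442, -0.375, 0.019], [0.436, -0.377, 0.019]] [27, 44, 73]
176 [[0.448, -0.375, 0.013], [0.442, -0.371, 0.016], [0.435, -0.372, 0.017]] [36, 43, 57]
178 [[0.448, -0.371, 0.01], [0.441, -0.375, 0.009], [0.434, -0.37, 0.013]] [95, 102, 108]
180 [[0.448, -0.378, 0.001], [0.441, -0.38, 0.001], [0.434, -0.384, -0.001]] [93, 124, 159]
182 [[0.447, -0.372, -0.0], [0.44, -0.372, 0.0], [0.434, -0.374, 0.0]] [94, 126, 163]
184 [[0.446, -0.362, 0.0], [0.439, -0.362, 0.001], [0.433, -0.363, 0.002]] [93, 125, 161]
```

```bash
python3 - <<'E'
from h import *
pose()
f=grab_frame("side"); W=cloud(f)
from scipy.optimize import brentq
def zfor(x,y,v): return brentq(lambda z:proj(f,np.array([[x,y,z]]))[0,1]-v,-.1,.4)
print("d: tcp163 open88 tip",zfor(.48,-.326,113), zfor(.48,-.44,113))
print("e: tcp~49 open~4 tip",zfor(.445,-.386,149.3))
print("f: tcp11.8 open56.5 tip",zfor(.445,-.360,171))
print("c: tcp79 open59 held tip",zfor(.62,-.295,152.5))
g=cv2.imread("pics/side0.png")
# near finger column profile: lowest finger pixel
p=W[130:185,300:345].reshape(-1,3); m=(abs(p[:,1]+.361)<.006)&(p[:,2]>.01); print("min z of finger pts",np.sort(p[m,2])[:15].round(3))
E
```

```text
t 19.15 tcp [ 445.1 -401.1   11.6] jawyaw 90.54 tilt [-0. -0. -1.] F [0.7 0.  0.1] open 56.3 j [-0.79  0.14  1.53 -0.    1.48 -2.37]
d: tcp163 open88 tip 0.18500513029705104 0.13544114399197915
e: tcp~49 open~4 tip 0.07586341168203824
f: tcp11.8 open56.5 tip 0.03525099718991713
c: tcp79 open59 held tip 0.09357566260514326
min z of finger pts [0.03  0.031 0.031 0.032 0.033 0.033 0.033 0.033 0.034 0.034 0.035 0.035
 0.035 0.035 0.035]
```

The depth data explains it: the finger tip is really at z ≈ 32 mm when the reported TCP of 11.7 mm implies about 4 mm. The reported z is therefore about 28 mm low, and the fingers closed above the lid. The grapes were held only near their rim. I'll work relative to the camera: open, then go about 23 mm lower.

Call:
{"method": "arm_command", "body": {"deltas": [[0,0,0,0,0],[0,0,0,0,0],[0,0,0,0,0],[0,0,0,0,0],[0,0,0,0,0]]}}

```text
t: 19.7
eef_pos: [0.4451, -0.4011, 0.0116]
ee_rot: [-0.498, 0.502, -0.498, -0.502]
ft_force: [-0.7, 0.2, -0.6]
opening: 0.0877
```

Call:
{"method": "arm_command", "body": {"deltas": [[0.8,0,0,0,0],[0.6,0,0,0,0],[0.4,0,0,0,0],[0,0,0,0,0],[0,0,0,0,0]]}}

```text
t: 20.2
eef_pos: [0.445, -0.4011, -0.0066]
ee_rot: [0.498, -0.502, 0.498, 0.503]
ft_force: [-0.2, 0.1, 0.7]
opening: 0.0881
```

```bash
cat >> h.py <<'E'
def fingerz(n="side",half=.0575):
    """lowest height of the near finger's back (side camera), jaws along world y"""
    p,R,y=pose(); f=grab_frame(n); W=cloud(f); q=W[f["z_map"]>0]
    yb=p[1]+bot.sense()["opening"]/2+.0135
    m=(abs(q[:,1]-yb)<.006)&(abs(q[:,0]-p[0])<.008)
    print("back y",yb.round(4),"z sorted",np.sort(q[m,2])[:40:2].round(3))
    return f
E
python3 -c "
from h import *
fingerz()"
```

```text
t 20.2 tcp [ 445.  -401.1   -6.6] jawyaw 90.54 tilt [-3.e-04  3.e-04 -1.e+00] F [-0.2  0.1  0.7] open 88.1 j [-0.79  0.15  1.54  0.    1.45 -2.37]
back y -0.3437 z sorted [-0.002 -0.001 -0.    -0.    -0.     0.     0.     0.001  0.001  0.002
  0.002  0.002  0.002  0.015  0.015  0.016  0.016  0.017  0.019  0.019]
```

Reported TCP z is -6.6 mm with no contact and the tip seen at about 14–15 mm, which confirms the bias. Another 6 mm down, then close.

Call:
{"method": "arm_command", "body": {"deltas": [[0.4,0,0,0,0.1],[0.25,0,0,0,0.2],[0,0,0,0,0.28],[0,0,0,0,0.31],[0,0,0,0,0.36]], "newtons": 25}}

```text
t: 20.75
eef_pos: [0.4451, -0.4012, -0.0129]
ee_rot: [-0.498, 0.502, -0.498, -0.502]
ft_force: [0.1, -0.2, -1.4]
opening: 0.0597
```

Call:
{"method": "arm_command", "body": {"deltas": [[0,0,0,0,0.5],[0,0,0,0,1]]}}

```text
t: 20.95
eef_pos: [0.4451, -0.4011, -0.0129]
ee_rot: [0.498, -0.502, 0.498, 0.502]
ft_force: [-0.4, -0.7, -0.1]
opening: 0.0596
```

```bash
python3 -c "
from h import *
fingerz()"
```

```text
t 20.95 tcp [ 445.1 -401.1  -12.9] jawyaw 90.54 tilt [-0.  0. -1.] F [-0.4 -0.7 -0.1] open 59.6 j [-0.79  0.16  1.55 -0.    1.43 -2.37]
back y -0.3577 z sorted [-0.002 -0.001 -0.001 -0.     0.     0.     0.001  0.001  0.001  0.002
  0.008  0.009  0.009  0.01   0.01   0.012  0.013  0.015  0.016  0.017]
```

Call:
{"method": "arm_command", "body": {"deltas": [[-0.5,0,0,0,1],[-1,0,0,0,1],[-2,0,0,0,1],[-2.5,0,0,0,1],[-2.5,0,0,0,1]]}}

```text
t: 21.5
eef_pos: [0.4451, -0.4011, 0.0738]
ee_rot: [-0.498, 0.502, -0.498, -0.502]
ft_force: [0.9, 0.6, -0.7]
opening: 0.0602
```

Call:
{"method": "arm_command", "body": {"deltas": [[-2.5,0,0,3.5,1],[-1,0,0,6.5,1],[0,0,0,7,1],[0,0,0,7,1],[0,0,0,7,1]]}}

```text
t: 22.0
eef_pos: [0.4453, -0.4013, 0.1085]
ee_rot: [0.615, -0.35, 0.615, 0.349]
ft_force: [-1.0, 0.6, -1.5]
opening: 0.0597
```

```bash
python3 - <<'E'
from h import *
plan([.6552,-.2836,.107],11.1)
look("side",["lid"])
E
```

```text
t 22.0 tcp [ 445.3 -401.3  108.5] jawyaw 59.25 tilt [ 0.001 -0.001 -1.   ] F [-1.   0.6 -1.5] open 59.7 j [-0.79  0.09  1.4   0.    1.65 -1.82]
before roll cm [  0.16 -12.02  20.85] roll 48.15 after roll cm [ 0.16  7.51 22.87]
side lid 0.87 (array([ 445.1, -398.5]), np.float64(-30.2), np.float64(156.1), np.float64(60.3), np.float64(142.6), 729)
```

Call:
{"method": "arm_command", "body": {"deltas": [[0,0,0,7,1],[0,0,0,7,1],[0,0,0,7,1],[0,0,0,7,1],[0,0,0,7,1]]}}

```text
t: 22.6
eef_pos: [0.4452, -0.4012, 0.1078]
ee_rot: [0.691, -0.15, 0.691, 0.15]
ft_force: [-0.8, 0.0, -1.9]
opening: 0.0595
```

Call:
{"method": "arm_command", "body": {"deltas": [[0,0,0,7,1],[0,0.3,1.0,6.1,1],[0,0.8,2.5,0,1],[0,1.0,3.0,0,1],[0,1.0,3.0,0,1]]}}

```text
t: 23.1
eef_pos: [0.5323, -0.3507, 0.1079]
ee_rot: [0.704, -0.072, 0.703, 0.071]
ft_force: [0.8, -0.7, -0.6]
opening: 0.0599
```

Call:
{"method": "arm_command", "body": {"deltas": [[0,1.0,3.0,0,1],[0,1.0,3.0,0,1],[0,1.0,3.0,0,1],[0,0.7,2.2,0,1],[0,0.5,1.4,0,1]]}}

```text
t: 23.6
eef_pos: [0.648, -0.2835, 0.1072]
ee_rot: [0.704, -0.072, 0.703, 0.072]
ft_force: [-0.2, 1.0, -1.3]
opening: 0.06
```

Call:
{"method": "arm_command", "body": {"deltas": [[0,0.2,0.6,0,1],[0,0,0,0,1],[0,0,0,0,1]]}}

```text
t: 23.9
eef_pos: [0.6515, -0.2824, 0.1072]
ee_rot: [0.703, -0.071, 0.704, 0.07]
ft_force: [-0.3, -0.0, -1.4]
opening: 0.0599
```

```bash
cat > rel.py <<'E'
from h import *
p,R,y=pose()
Y=-78.9
u=np.array([np.cos(np.radians(Y)),np.sin(np.radians(Y))]);v=np.array([-u[1],u[0]])
print("tcp along/across",(p[:2]*1000@u).round(1),(p[:2]*1000@v).round(1))
zl=p[2]+.0129+.018
for n in ("top","side"):
    f=grab_frame(n);W=cloud(f)
    for th,zt in (("lid",zl+.0025),("grape_tier",.0745)):
        r=topface(f,th,W=W)
        if r and len(r[1])>20:
            try: print(n,th,round(r[0],2),ends(r[1],Y,zt),rect(r[1],zt)[:4],np.percentile(r[1][:,2],[50,95]).round(4))
            except Exception as e: print(n,th,"few",len(r[1]))
E
python3 rel.py; python3 -c "
from h import *
plan([.6552,-.2836,.107],11.1)"
```

```text
t 23.9 tcp [ 651.5 -282.4  107.2] jawyaw 11.43 tilt [-3.e-04 -4.e-04 -1.e+00] F [-0.3 -0.  -1.4] open 59.9 j [-0.46  0.39  1.05 -0.    1.69 -0.66]
tcp along/across 402.6 584.9
top lid 0.61 (array([321.6, 460.3]), array([556.3, 614.8])) (array([ 650.5, -270.7]), np.float64(-78.0), np.float64(138.8), np.float64(58.2)) [0.1385 0.1407]
top grape_tier 0.85 (array([323.9, 390.5]), array([557.6, 571.6])) (array([ 618.3, -241.9]), np.float64(-88.7), np.float64(67.4), np.float64(11.6)) [0.0636 0.0759]
side lid 0.56 (array([320.5, 479.1]), array([556. , 614.9])) (array([ 651.7, -279.4]), np.float64(-77.8), np.float64(158.7), np.float64(58.3)) [0.1393 0.141 ]
side grape_tier 0.68 (array([321.4, 420.2]), array([557.1, 618.1])) (array([ 648. , -250.7]), np.float64(-78.8), np.float64(98.8), np.float64(61.0)) [0.064  0.0747]
t 24.2 tcp [ 651.7 -282.2  107.3] jawyaw 11.4 tilt [ 1.e-04 -1.e-04 -1.e+00] F [ 0.5  0.3 -0.4] open 59.7 j [-0.46  0.39  1.05 -0.    1.69 -0.66]
before roll cm [ 0.03 -0.21  0.31] roll 0.3 after roll cm [ 0.03 -0.21  0.32]
```

Call:
{"method": "arm_command", "body": {"deltas": [[0.5,-0.38,0.24,0.5,1],[1.5,0,0,0,1],[1.2,0,0,0,1],[0.6,0,0,0,1],[0,0,0,0,1]]}}

```text
t: 24.7
eef_pos: [0.6542, -0.2843, 0.0663]
ee_rot: [0.703, -0.067, 0.705, 0.068]
ft_force: [-1.0, -0.4, -0.5]
opening: 0.0599
```

Call:
{"method": "arm_command", "body": {"deltas": [[0,0,0,0,1]]}}

```text
t: 24.8
eef_pos: [0.6552, -0.2848, 0.0688]
ee_rot: [0.704, -0.067, 0.704, 0.068]
ft_force: [-0.3, -0.1, 0.4]
opening: 0.0601
```

```bash
sed -i 's/    f=grab_frame(n);W=cloud(f)$/    f=grab_frame(n);W=cloud(f); cv2.imwrite(f"pics\/g_{n}.png",f["img"])/' rel.py; python3 rel.py; python3 - <<'E'
import cv2
a=cv2.imread("pics/g_side.png");b=cv2.imread("pics/g_top.png")
cv2.imwrite("pics/g.png",cv2.hconcat([cv2.resize(a[120:200,195:275],(400,400),interpolation=cv2.INTER_CUBIC),cv2.resize(b[110:210,270:370],(400,400),interpolation=cv2.INTER_CUBIC)]))
E
```

```text
t 24.8 tcp [ 655.2 -284.8   68.8] jawyaw 10.95 tilt [-4.e-04  2.e-04 -1.e+00] F [-0.3 -0.1  0.4] open 60.1 j [-0.46  0.42  1.09 -0.    1.63 -0.65]
tcp along/across 405.6 588.1
top lid 0.84 (array([324.3, 478. ]), array([560.3, 618.4])) (array([ 655.3, -280.2]), np.float64(-79.2), np.float64(153.5), np.float64(58.2)) [0.1001 0.1027]
top grape_tier 0.75 (array([325.1, 381.7]), array([557.5, 565.9])) (array([ 617.5, -238.8]), np.float64(-83.9), np.float64(56.9), np.float64(7.2)) [0.0642 0.0758]
side lid 0.87 (array([323.1, 482.2]), array([559.9, 618.3])) (array([ 655.7, -281.6]), np.float64(-78.1), np.float64(159.0), np.float64(57.4)) [0.1018 0.1037]
side grape_tier 0.57 (array([321. , 388.8]), array([557. , 616.4])) (array([ 644.1, -234.6]), np.float64(-76.5), np.float64(66.7), np.float64(60.2)) [0.0645 0.0752]
```

View pics/g.png

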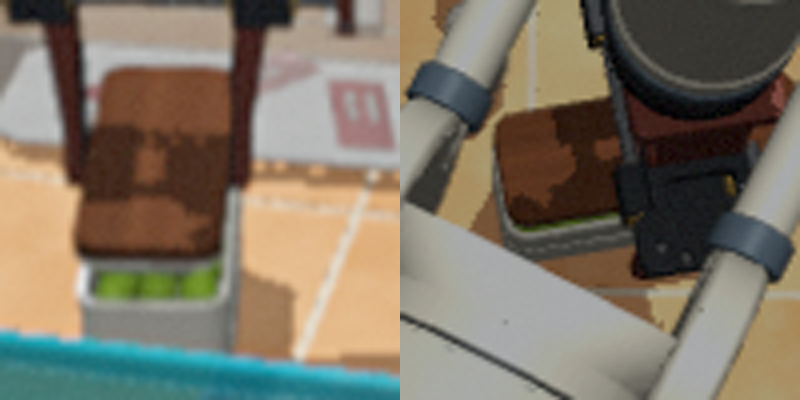

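Left crop: the lid is lined up over the grape tier and slightly short of the near end. Right crop: it is also aligned across, with the grape rim visible below. I'll make the last small correction and lower.

Call:
{"method": "arm_command", "body": {"deltas": [[0.3,-0.1,-0.13,0,1],[0.3,0,0,0,1],[0.2,0,0,0,1],[0.1,0,0,0,1],[0,0,0,0,1]]}}

```text
t: 25.6
eef_pos: [0.654, -0.286, 0.0596]
ee_rot: [0.704, -0.067, 0.704, 0.068]
ft_force: [-0.0, -0.5, -1.1]
opening: 0.06
```

Call:
{"method": "arm_command", "body": {"deltas": [[0.1,0,0,0,1],[0.1,0,0,0,1],[0,0,0,0,1]]}}

```text
t: 25.9
eef_pos: [0.6541, -0.2861, 0.0579]
ee_rot: [0.704, -0.067, 0.704, 0.067]
ft_force: [-1.3, -0.0, -0.4]
opening: 0.0597
```

Call:
{"method": "arm_command", "body": {"deltas": [[0.1,0,0,0,1],[0,0,0,0,1]]}}

```text
t: 26.1
eef_pos: [0.6543, -0.2862, 0.0573]
ee_rot: [0.704, -0.067, 0.704, 0.067]
ft_force: [0.1, -0.5, -0.5]
opening: 0.0598
```

Call:
{"method": "arm_command", "body": {"deltas": [[0.1,0,0,0,1],[0,0,0,0,1]]}}

```text
t: 26.3
eef_pos: [0.6545, -0.2862, 0.0565]
ee_rot: [0.704, -0.068, 0.704, 0.067]
ft_force: [0.7, -0.4, 0.3]
opening: 0.06
```

Call:
{"method": "arm_command", "body": {"deltas": [[0.05,0,0,0,1],[0,0,0,0,1]]}}

```text
t: 26.5
eef_pos: [0.6545, -0.2862, 0.0561]
ee_rot: [0.704, -0.068, 0.704, 0.067]
ft_force: [0.6, 0.3, 1.8]
opening: 0.0597
```

Call:
{"method": "arm_command", "body": {"deltas": [[0.05,0,0,0,1],[0,0,0,0,1]]}}

```text
t: 26.7
eef_pos: [0.6545, -0.2862, 0.0556]
ee_rot: [0.704, -0.068, 0.704, 0.067]
ft_force: [1.2, 0.9, 3.7]
opening: 0.0598
```

Call:
{"method": "arm_command", "body": {"deltas": [[0.05,0,0,0,1],[0,0,0,0,1]]}}

```text
t: 26.9
eef_pos: [0.6545, -0.2862, 0.0551]
ee_rot: [0.704, -0.068, 0.704, 0.067]
ft_force: [1.0, -0.0, 4.9]
opening: 0.06
```

```bash
python3 rel.py
```

```text
t 26.9 tcp [ 654.5 -286.2   55.1] jawyaw 10.94 tilt [ 1.e-03 -4.e-04 -1.e+00] F [ 1.  -0.   4.9] open 60.0 j [-0.46  0.42  1.12  0.    1.61 -0.65]
tcp along/across 406.9 587.1
top lid 0.96 (array([325.6, 388.3]), array([559.4, 617.2])) (array([ 645.9, -236.9]), np.float64(-80.1), np.float64(62.3), np.float64(57.8)) [0.0864 0.0887]
side lid 0.61 (array([324.9, 482.6]), array([558.5, 617.3])) (array([ 654.9, -283. ]), np.float64(-78.1), np.float64(157.6), np.float64(58.6)) [0.0867 0.0885]
side grape_tier 0.75 (array([321.2, 336.4]), array([557.7, 613.1])) (array([ 637.3, -208.9]), np.float64(16.5), np.float64(55.8), np.float64(13.1)) [0.0651 0.0744]
```

The lid's top reads 68 mm above its table reading, which is exactly the seated height. I'll release and retreat.

Call:
{"method": "arm_command", "body": {"deltas": [[0,0,0,0,0.25],[0,0,0,0,0.15],[0,0,0,0,0],[0,0,0,0,0],[-1,0,0,0,0]]}}

```text
t: 27.7
eef_pos: [0.653, -0.2857, 0.0624]
ee_rot: [0.703, -0.067, 0.705, 0.068]
ft_force: [0.4, -0.2, -0.2]
opening: 0.0873
```

Call:
{"method": "arm_command", "body": {"deltas": [[-2,0,0,0,0],[-3,0,0,0,0],[-3,0,0,0,0],[-3,0,0,0,0],[-1,0,-2,0,0]]}}

```text
t: 28.2
eef_pos: [0.6365, -0.2897, 0.1894]
ee_rot: [0.706, -0.069, 0.702, 0.067]
ft_force: [-0.3, -0.2, 0.4]
opening: 0.0879
```

Call:
{"method": "arm_command", "body": {"deltas": [[0,0,-4,0,0],[0,0,-4,0,0],[0,0,-4,0,0],[0,0,-4,0,0],[0,0,-2,0,0]]}}

```text
t: 28.7
eef_pos: [0.4553, -0.3247, 0.1861]
ee_rot: [0.704, -0.067, 0.704, 0.066]
ft_force: [0.7, -0.0, 0.5]
opening: 0.088
```

```bash
python3 - <<'E'
from h import *
pose()
g,_=look("top",["lid","grape_tier","tomato_tier","glass_cup","glass_saucer"])
f,_=look("side",["lid","grape_tier","tomato_tier"])
for n,q in (("top",g),("side",f)):
    W=cloud(q); r=topface(q,"lid",W=W)
    if r:
        s=r[1]; k=s[:,2]>.08; s=s[k]; c=np.linalg.lstsq(np.c_[s[:,:2]-s[:,:2].mean(0),np.ones(len(s))],s[:,2],rcond=None)[0]
        print("lid plane slopes",c[:2].round(3),"mean z",c[2].round(4),ends(s,-78.9,.0885))
cv2.imwrite("pics/h.png",cv2.hconcat([cv2.resize(f["img"][120:220,190:290],(400,400),interpolation=cv2.INTER_CUBIC),cv2.resize(g["img"][110:210,270:370],(400,400),interpolation=cv2.INTER_CUBIC)]))
E
```

```text
t 28.7 tcp [ 455.3 -324.7  186.1] jawyaw 10.85 tilt [ 7.0e-04 -1.5e-03 -1.0e+00] F [ 0.7 -0.   0.5] open 88.0 j [-0.68 -0.02  1.38 -0.    1.78 -0.87]
top lid 0.74 (array([ 654.2, -283.5]), np.float64(-79.7), np.float64(155.6), np.float64(57.3), np.float64(88.6), 1769)
top grape_tier 0.55 (array([ 620.6, -259.8]), np.float64(-81.6), np.float64(98.5), np.float64(5.7), np.float64(72.2), 20)
top tomato_tier 0.48 (array([ 625.3, -286.5]), np.float64(-79.5), np.float64(138.4), np.float64(2.5), np.float64(41.3), 44)
top glass_cup 0.72 (array([407.5,  30.1]), np.float64(68.1), np.float64(71.5), np.float64(68.9), np.float64(78.4), 142)
top glass_saucer 0.85 (array([402.3,  28.7]), np.float64(-88.7), np.float64(134.8), np.float64(124.2), np.float64(17.7), 877)
side lid 0.64 (array([ 654.3, -282.8]), np.float64(-79.3), np.float64(159.5), np.float64(57.6), np.float64(88.7), 1020)
side grape_tier 0.57 (array([ 638.5, -206.2]), np.float64(12.6), np.float64(57.0), np.float64(11.4), np.float64(73.7), 56)
side tomato_tier None None
lid plane slopes [0.006 0.002] mean z 0.0863 (array([326.3, 482.1]), array([558.7, 616.2]))
lid plane slopes [ 0.002 -0.008] mean z 0.0867 (array([323.7, 483.2]), array([558.6, 616.4]))
```

View pics/h.png

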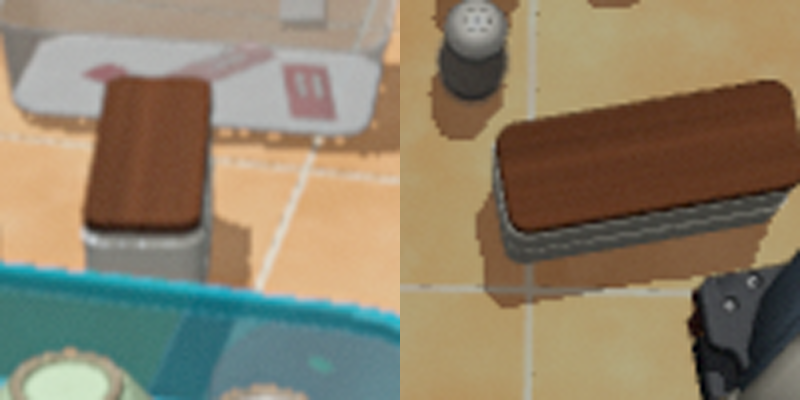

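The lid, grapes and tomatoes stand as one square, level stack at about (150,190) in the left crop and (650,170) in the right. The gripper is clear and the cup and saucer have not moved. Handing in.

```bash
python3 -c "
from h import *
print(bot.sign_off())"
```

```text
the job is handed in; nothing more can be done
None
```

The lunch box is closed: the grape tier is on the tomato tier and the lid is on top. I handed it in at about 29 s of the 45 s allowed. The sign-off reports no verdict.

**Last checks, all from the cameras:**
- **Seating:** The grape rim reads 74 mm, its seated height. The lid's top reads 68 mm above its reading on the table, also the seated height.
- **Alignment:** Both parts are level within the noise (slopes 0.008 or less). The lid's centre is at (654, -283.5) mm, about 1 mm from where the tomato tier was measured at the start, and its yaw agrees to within 1°.
- **Tomato tier and glassware:** The tomato tier was mostly hidden at the end, so I could only check its place through the stack above it. The cup and saucer read within 1 mm of where they started.
- **Forces:** The wrist readings I saw stayed below about 5 N.

**What went wrong or disagreed:**
- **Missed lid grasps:** The first two tries at the lid closed above it. The arm's reported height is about 28 mm lower than the fingers' true height. I found this in the depth image and worked from the cameras after that. The lid was not disturbed.
- **Weak grape grip:** Because of the same error, the grape tier was held only near its rim. It did not slip or tip visibly.
- **Position offset:** Along the length, the held parts sat 3–4 mm from where the arm reported them. I corrected this from camera measurements before setting each part down.

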